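# Hang the washed rotator wheel on the drying hook

### The job

Take the tube-rotator wheel by the top of its rim out of the drying cradle and hang it on the J-hook, so that its rim drops fully into the cross groove of the saddle on the hook's arm. Feel for the groove gently, let the hook take the wheel's weight while you still hold it, then let go and leave it hanging still; leave the bottle, the tip box and the tube block alone.

Things in the scene. Friction and masses are not known exactly. Their poses are not given: they have to be found in the camera images.
- wheel_center (a point): Centre of the loose white plastic wheel, 0.35 to 0.55 kg, standing upright in the cradle. x: its axle; z: up to 12 o'clock. Flat ring 12 mm thick along x, outer radius 112, inner radius 62 (rim band 50 mm deep, small dark tube holes). Hub radius 13, 20 long; spokes at 2, 6 and 10 o'clock, so below the rim at 12 o'clock 49 mm are open down to the hub.
- wheel_top (a point): 12 o'clock point of the wheel, on the outer edge of the rim, mid-thickness; axes as wheel_center. Pinch the rim here across its flat faces (fingers closing along x) by its topmost 20 to 25 mm only, so that the lower 25 mm of the band stay free for the hook.
- cradle: Grey drying cradle, fixed; origin on the bench under its centre, x along the axle of the wheel in it. Two upright plates (160 mm long along y, tops 62 mm above the bench) leave a slot 15 mm wide; the wheel rests in it on two rods, centre 138 mm above the bench. Lift it 45 mm or more straight up to clear.
- hook: Fixed stand with a steel J-hook; origin on the bench under the middle of the hook's level arm. The 12 mm rod arm runs along x, axis 229 mm up, from the post at x = +85 mm (no higher than the arm) to the upturned tip at x = -67 mm. Base 14 mm thick. The wheel goes over the tip moving along +x, axle parallel to x. Rigid; a load above 20 N from the wheel damages it.
- hook_tip (a point): Top of the hook's upturned tip (12 mm rod), 253 mm above the bench, 8 mm higher than the saddle's flat top; axes as hook; 67 mm towards -x from the hook's origin.
- saddle_top (a point): Point over the hook's origin, level with the saddle's flat top, 245 mm up; axes as hook. Grey saddle on the arm: 94 mm along x, 24 wide, 24 high. A groove 16 wide, 6 deep crosses its middle along y. The saddle is clamped up to 14 mm either side of this point, so the groove's place is not reported: rest the rim lightly on the flat (at x = -31 always flat), slide along x till it drops.
- media_bottle: Bystander: glass bottle with yellow cap, 68 mm diameter, 150 mm tall, origin under its centre.
- tip_box: Bystander: pipette-tip box 85 x 120 x 70 mm, origin under its centre.
- tube_block: Bystander: red tube block 100 x 160 x 35 mm, origin under its centre.
Mind the look-alikes: they are no part of the job. Of the things shaped like the part that bears wheel_center, the white one is meant.

How it is judged:
By the outcome, as a careful person would: the job done as asked, in the order asked, and still so for the second after the job is handed in, with the robot touching nothing.
It also fails if it takes over 67 s, if anything falls off the work surface, if the arm or the gripper's body presses on something with over 40 N, if the wrist force passes 120 N, or if a joint passes its speed limit or range.

### The arm

A 6-joint arm with a two-finger parallel gripper is mounted at the origin on the work surface. World frame = base frame: x ahead of the robot, y to its left, z up, the work surface at z = 0. Lengths are in m, angles in rad, forces in N, time in s.
With the tool pointing down it reaches from about 0.35 to 0.875 m from the base axis. Payload 4.2 kg.
Tool frame: the origin (TCP) lies on the centre line of the jaws, within the pads' length; the fingertips stand env.tip_extent ahead of it and the grasp point (between the pads) lies 3 mm ahead of it (env.tip_extent is the distance from the TCP to the fingertips, in m); z points along the fingers, x is the direction in which the jaws open and shut, and the axes are right-handed (so a half turn about z gives the same grasp; the last joint's range is limited). The gripper opens to 87 mm and grips with 3 to 60 N. Pads are 19 mm wide; open, the fingers measure 117 mm over their backs; the gripper's body (75 mm by 190 mm) begins 51 mm behind the grasp point.
Start: joints at [1.375, 0.385, 0.008, 0, -1.194, -0.259], TCP at [0.275, 0.561, 0.222] pointing down, gripper open.
Joint ranges: [-3.14, 3.14], [-1.21, 2.06], [-1.07, 1.41], [-3.16, 2.05], [-2.99, -0.16], [-3.1, 3.1]. Speed limits (rad/s): [2.79, 2.79, 3.14, 3.14, 3.14, 3.14].

### API

Orientations are given as a unit quaternion [w, x, y, z].
In Python, from plant import env, eyes gives the robot as it stands. The module is installed in compiled form; this text tells all that it offers.
- The arm moves only by the tool servo_tool, never from a script. Its argument "commands" is a list of rows, each a list of 7 numbers: the turn, a rotation vector about the world's x, y, z in units of 90 degrees (1.0 is 90 degrees), then the shift along the world's x, y, z in units of 1000 mm (1.0 is 1000 mm), then the opening, from -1 (shut) to 1 (fully open). In form: [[ax, ay, az, dx, dy, dz, claw], ...]. A call has 1 to 8 rows; each row shifts and turns the commanded pose from where the row before left it; what a row does not reach is not made up. A row lasts 1/10 s, in which the tool goes at most 50 mm and 8.59 degrees, less where a joint would pass 70% of its speed; a pose out of reach is approached as far as the arm can. A call with a number of a shift or a turn outside -1 to 1 is refused whole. A call with a gripper value outside its range is refused whole. The fingers move at their own pace and stop on an object; the grip force is fixed at half the most. Time passes only in rows, so rows that do not move let the fingers close. It gives the time, the measured TCP pose, the force and the opening at its end, in the units of the state.
- env.get_state(): the state, without advancing time (a new reading comes with each control period).
- eyes.camera(name): name is "scene" or "top"; returns a dict with "image" (420x560x3 uint8, red, green, blue), "z_map" (420x560 float32, m along the optical axis (not along the pixel's ray), 0 where there is no reading), "fx", "fy", "cx", "cy" (pixels), "k1" (the pictures are not rectified: a ray, as slopes to the right and down, at radius r is drawn at 1 + k1 r^2 times it, then the intrinsics apply), "T" (4x4, takes a point from camera to world coordinates). Camera axes: x right, y down, z forward; pixel columns grow to the right and rows downward; lengths in m; the calibration is good to about 2 mm. A picture is of the moment at which its call begins.
- env.close_job(): hands the job in, once; it reports no verdict.
The state is a dict: "time_s": time; "joint_positions": joint angles; "qd": joint speeds; "effort": joint torques, N m; "position": TCP position; "eef_rot": TCP orientation; "ft_force": force on the tool from outside, world axes, zero at the start; "torque": the same for the moment, N m; "grip_width": opening from 0.0 (shut) to 1.0 (fully open).
Only numpy, scipy, OpenCV 4.12 (cv2) and the standard library are available. Lean on these libraries where they do the work, as an engineer would, in place of code of your own. Each camera call takes 0.05 s, during which the arm holds its last target. There are 200 camera calls.

## Working session

There is one attempt and no reset: what is moved stays moved. The work goes in short steps, Python scripts to look and compute and a tool call to move; the robot and the scene stay as the last step left them, time stands still between calls to the robot, and variables do not carry over. Pictures are saved under pics/ and viewed, about 8 in all and at most 12, crops included, and the job is handed in when it is done.

Besides the shell and the picture viewer there is one more tool, called by a JSON object that holds its "method" and its "body". servo_tool: Moves the arm, as the interface text tells. Shifts and turns lie within -1 to 1; 1 stands for 1000 mm of shift or 90 degrees of turn. Its arguments: {"type":"object","properties":{"commands":{"type":"array","items":{"type":"array","items":{"type":"number"}}}},"required":["commands"]}

```bash
mkdir -p pics
cat > h.py <<'E'
import numpy as np, cv2
from plant import env, eyes
def shot(name,fn=None):
    c=eyes.camera(name)
    if fn: cv2.imwrite('pics/'+fn,c['image'][:,:,::-1])
    return c
def rays(c,u,v):
    xd=(np.asarray(u,float)-c['cx'])/c['fx']; yd=(np.asarray(v,float)-c['cy'])/c['fy']
    x,y=xd.copy(),yd.copy()
    for _ in range(20):
        s=1+c['k1']*(x*x+y*y); x,y=xd/s,yd/s
    return np.stack([x,y,np.ones_like(x)],-1)
def pts(c):
    v,u=np.mgrid[:420,:560]; P=rays(c,u,v)*c['z_map'][...,None]
    W=P@c['T'][:3,:3].T+c['T'][:3,3]; W[c['z_map']==0]=np.nan
    return W
E
python3 - <<'E'
from h import *
a=shot('scene','s0.png'); b=shot('top','t0.png')
for c in(a,b): print(c['fx'],c['k1'],np.round(c['T'],3).tolist())
print(env.get_state(),env.tip_extent)
E
```

```text
467.9999758844014 0.002651753841409807 [[-0.629, 0.623, -0.465, 1.237], [0.777, 0.495, -0.388, 0.65], [-0.011, -0.606, -0.796, 1.329], [0.0, 0.0, 0.0, 1.0]]
543.6319463229053 0.05658936904054562 [[0.002, -0.996, 0.086, 0.414], [-1.0, -0.002, -0.005, 0.077], [0.005, -0.086, -0.996, 1.905], [0.0, 0.0, 0.0, 1.0]]
{'time_s': 0.1, 'joint_positions': array([ 1.37458375e+00,  3.85502498e-01,  6.76253879e-03, -4.54220790e-04,
       -1.19397773e+00, -2.58599179e-01]), 'qd': array([-0.00298985, -0.00195541,  0.00322202,  0.00288282,  0.00031248,
       -0.00280269]), 'effort': array([ 6.02213788e-06, -3.91690922e+01,  1.87933749e+01,  4.23183203e+00,
        1.34422310e-02, -7.54326743e-05]), 'position': array([0.27430271, 0.5609942 , 0.22075236]), 'eef_rot': array([-8.11637025e-04, -5.29412757e-01,  8.48363817e-01, -5.55620077e-04]), 'ft_force': array([-0.35438532, -0.28940716, -0.08604902]), 'torque': array([-0.02233673, -0.00210739,  0.00100667]), 'grip_width': 1.001315648517437} 0.022
```

View pics/s0.png

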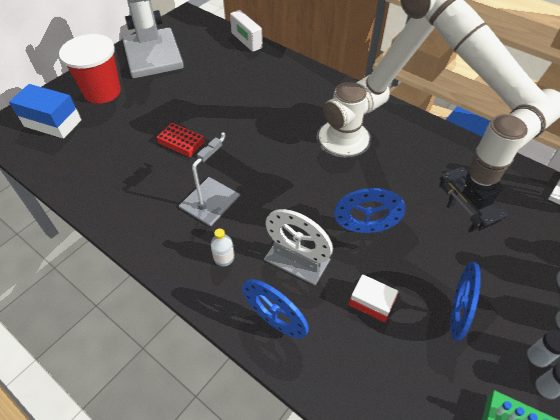

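View pics/t0.png

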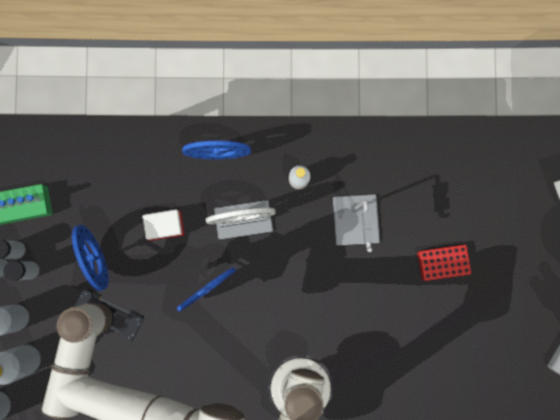

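The white wheel stands in the grey cradle (scene 298,237; top 241,215). The look-alikes are three blue wheels (scene 370,210; 275,308; 466,300), so white is the one meant. The hook is at scene (205,175), with its tip at top (369,248) and its post at about (363,205). Next I'll measure both from depth.

Run:
```python
from h import *
a=shot('scene'); b=shot('top')
def show(n,W): print(n,len(W),'min',np.round(np.nanmin(W,0),3),'max',np.round(np.nanmax(W,0),3),'med',np.round(np.nanmedian(W,0),3))
np.set_printoptions(suppress=True)
for n,c,w in(('scene',a,(255,335,200,290)),('top',b,(200,280,200,240))):
    W=pts(c); im=c['image'].astype(int); hsv=cv2.cvtColor(c['image'],cv2.COLOR_RGB2HSV)
    u0,u1,v0,v1=w; S=np.zeros(im.shape[:2],bool); S[v0:v1,u0:u1]=1
    m=S&(W[...,2]>.12)
    P=W[m]; show(n+' wheel',P)
    # plane fit vertical: project xy
    q=P[:,:2]; ce=np.median(q,0); U,s,Vt=np.linalg.svd(q-q.mean(0),full_matrices=False)
    print(' dir along wheel',Vt[0],'yaw of dir deg',np.degrees(np.arctan2(Vt[0][1],Vt[0][0])),'mean',q.mean(0),'perp pctl',np.percentile((q-q.mean(0))@Vt[1],[2,50,98]),'along pctl',np.percentile((q-q.mean(0))@Vt[0],[0,1,99,100]))
    t=P[P[:,2]>np.percentile(P[:,2],95)]; show(' top',t)
    # circle fit in plane
# hook
for n,c,w in(('scene',a,(175,245,125,225)),('top',b,(330,385,190,260))):
    W=pts(c); u0,u1,v0,v1=w; S=np.zeros(W.shape[:2],bool); S[v0:v1,u0:u1]=1
    for lo,hi in((.005,.03),(.15,.2),(.2,.26),(.240,.26)):
        m=S&(W[...,2]>lo)&(W[...,2]<hi)
        if m.sum()<5: continue
        P=W[m]; show(f'{n} hook {lo}',P)
        q=P[:,:2];U,s,Vt=np.linalg.svd(q-q.mean(0),full_matrices=False); print('  dir',np.degrees(np.arctan2(Vt[0][1],Vt[0][0])),'mean',q.mean(0),'along',np.percentile((q-q.mean(0))@Vt[0],[0,2,98,100]), 'perp',np.percentile((q-q.mean(0))@Vt[1],[2,98]))
    if 0: pass
s=cv2.resize(a['image'][120:230,165:265],None,fx=5,fy=5,interpolation=cv2.INTER_CUBIC)
t=cv2.resize(b['image'][185:265,325:390],None,fx=4,fy=4,interpolation=cv2.INTER_CUBIC)
o=np.zeros((550,780,3),np.uint8); o[:,:500]=s; o[:320,510:770]=t
cv2.imwrite('pics/hook.png',o[:,:,::-1])
```

```text
scene wheel 1491 min [0.553 0.09  0.12 ] max [0.807 0.31  0.255] med [0.58  0.215 0.2  ]
 dir along wheel [0.93488852 0.35494148] yaw of dir deg 20.789857836527247 mean [0.59868102 0.2090731 ] perp pctl [-0.10142002 -0.00399263  0.10153045] along pctl [-0.05072608 -0.04326426  0.20966544  0.21322773]
 top 75 min [0.566 0.162 0.247] max [0.587 0.235 0.255] med [0.576 0.202 0.249]
top wheel 462 min [0.551 0.091 0.12 ] max [0.594 0.309 0.259] med [0.571 0.197 0.217]
 dir along wheel [ 0.15301237 -0.98822427] yaw of dir deg -81.19846168407784 mean [0.57142003 0.19842944] perp pctl [-0.00553523 -0.00125348  0.00792138] along pctl [-0.1126286  -0.10938671  0.10619331  0.1093349 ]
 top 24 min [0.563 0.181 0.251] max [0.582 0.23  0.259] med [0.574 0.195 0.253]
scene hook 0.005 2053 min [ 0.219 -0.553  0.005] max [ 0.72  -0.049  0.03 ] med [ 0.557 -0.204  0.014]
  dir 46.841297909769914 mean [ 0.54548694 -0.22418261] along [-0.36821708 -0.31147959  0.1396064   0.15590411] perp [-0.11032608  0.12451348]
scene hook 0.15 37 min [ 0.61  -0.198  0.153] max [ 0.624 -0.184  0.199] med [ 0.619 -0.189
[... 908 characters left out ...]
608 -0.19   0.151] max [ 0.617 -0.184  0.196] med [ 0.611 -0.186  0.174]
  dir -147.52161841340939 mean [ 0.61157834 -0.18602875] along [-0.00515778 -0.00501505  0.00496923  0.00509321] perp [-0.00159232  0.00177903]
top hook 0.2 372 min [ 0.458 -0.212  0.202] max [ 0.617 -0.18   0.257] med [ 0.532 -0.194  0.242]
  dir -175.85043985811262 mean [ 0.53325925 -0.19414628] along [-0.08369976 -0.0787015   0.07238055  0.07613304] perp [-0.01259008  0.01135144]
top hook 0.24 223 min [ 0.458 -0.212  0.24 ] max [ 0.599 -0.18   0.257] med [ 0.522 -0.195  0.245]
  dir -175.8135327216055 mean [ 0.52577265 -0.1954478 ] along [-0.07385022 -0.05135538  0.06538181  0.06857478] perp [-0.01202737  0.01231299]
```

View pics/hook.png

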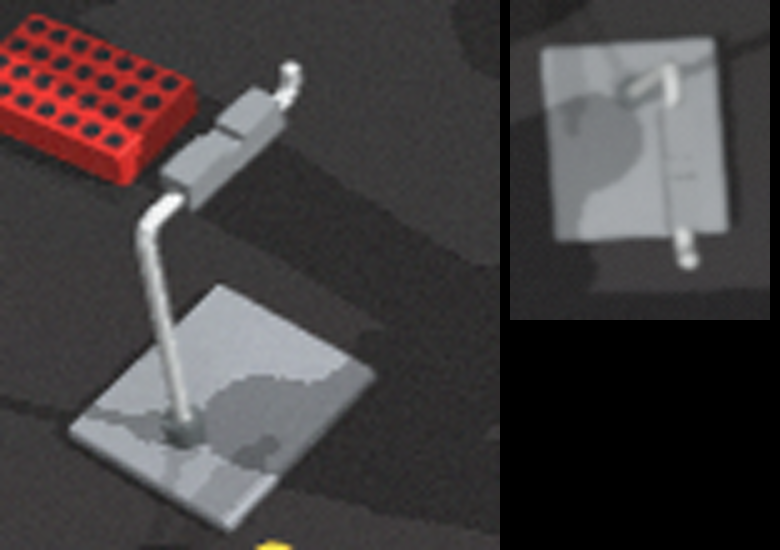

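Groove is visible at top pixel ≈(368.8,226.8), and the tip at (369,248). Now the fits for wheel plane, wheel top, hook axis and groove.

```bash
cat > m.py <<'E'
from h import *
np.set_printoptions(suppress=True,precision=4)
a=shot('scene'); b=shot('top')
W=pts(a); S=np.zeros(W.shape[:2],bool); S[200:290,255:335]=1
P=W[S&(W[...,2]>.12)&(np.abs(W[...,0]-.573)<.03)]
A=np.c_[P[:,1:],np.ones(len(P))]
k=np.ones(len(P),bool)
for _ in range(8):
    co=np.linalg.lstsq(A[k],P[k,0],rcond=None)[0]; r=P[:,0]-A@co; k=np.abs(r-np.median(r[k]))<.004
print('face plane x=a y+b z+c',co,'n',k.sum(),'yaw',np.degrees(np.arctan(-co[0])),'tilt mm/m',co[1]*1000,'x face at y=.2,z=.138/.25',[co@[.2,z,1] for z in(.138,.25)])
for n,c in(('s',a),('t',b)):
    W=pts(c); m=(np.abs(W[...,0]-.573)<.035)&(np.abs(W[...,1]-.2)<.13)&(W[...,2]>.13)
    Q=W[m]; z0=.138
    for lo,hi in((.13,.15),):
        q=Q[(Q[:,2]>lo)&(Q[:,2]<hi)]; print(n,'y extents at z~.138',q[:,1].min(),q[:,1].max())
    for y in(.11,.14,.17,.2,.23,.26,.29):
        q=Q[np.abs(Q[:,1]-y)<.012]; q=q[q[:,2]>q[:,2].max()-.006]; print('  rim y',y,'x range',q[:,0].min(),q[:,0].max(),'zmax',q[:,2].max())
# hook
for n,c in(('s',a),('t',b)):
    W=pts(c); m=(np.abs(W[...,0]-.53)<.1)&(np.abs(W[...,1]+.195)<.03)
    F=W[m&(np.abs(W[...,2]-.245)<.003)]; F=F[(F[:,0]>.485)&(F[:,0]<.59)]
    for lo,hi in((.485,.505),(.505,.525),(.525,.545),(.545,.565),(.565,.59)):
        q=F[(F[:,0]>=lo)&(F[:,0]<hi)]; 
        if len(q): print(n,lo,'n',len(q),'y',q[:,1].min(),q[:,1].max(),'mid',(q[:,1].min()+q[:,1].max())/2,'z',np.median(q[:,2]))
    print('  flat x',F[:,0].min(),F[:,0].max())
    T=W[m&(W[...,2]>.249)]; print('  tip',T.mean(0),T.min(0),T.max(0))
    R=W[m&(W[...,2]>.2)&(W[...,0]>.57)]; print('  post/arm end',R.mean(0),R.max(0))
    for G in ((.238,),):
        g=W[m&(np.abs(W[...,2]-.239)<.003)&(W[...,0]>.495)&(W[...,0]<.585)]
        print('  z~.239 pts', np.sort(g[:,0])[::max(1,len(g)//12)])
def onz(c,u,v,z):
    d=c['T'][:3,:3]@rays(c,np.array(u),np.array(v)); o=c['T'][:3,3]; return o+d*(z-o[2])/d[2]
print('groove top',onz(b,368.75,226.75,.242),'scene',onz(a,165+233/5,120+132/5,.242),'tip t',onz(b,325+(687-510)/4,185+258/4,.253),'tip s',onz(a,165+290/5,120+70/5,.253))
E
python3 m.py
```

```text
face plane x=a y+b z+c [-0.1546  0.0019  0.6115] n 1104 yaw 8.788609507735599 tilt mm/m 1.9308841958344258 x face at y=.2,z=.138/.25 [np.float64(0.5808752824866621), np.float64(0.5810915415165956)]
s y extents at z~.138 0.08982623710827153 0.3106787371407999
  rim y 0.11 x range 0.5836549112785447 0.5939681079371395 zmax 0.2182067179348044
  rim y 0.14 x range 0.5769051360059851 0.5884289336426612 zmax 0.23948534144891465
  rim y 0.17 x range 0.5738434312424849 0.5917720733626728 zmax 0.25093106098836393
  rim y 0.2 x range 0.5711703442702349 0.5845661419137141 zmax 0.25474744224518187
  rim y 0.23 x range 0.5668225558734542 0.5786501901284443 zmax 0.2515808557298178
  rim y 0.26 x range 0.5659605590637908 0.5752087061015767 zmax 0.24236628117922554
  rim y 0.29 x range 0.5596799050257573 0.5699861073327459 zmax 0.21992076292593543
t y extents at z~.138 0.09062915694617378 0.30915081800719507
  rim y 0.11 x range 0.581844717645453 0.5881759614959505 zmax 0.22179134937706646
  rim y 0.14 x range 0.5769660708765909 0.5830477814171475 zmax 0.24487890522619948
  rim y 0.17 x range 0.5725
[... 1477 characters left out ...]
6567 mid -0.1949578993982226 z 0.24396910790453263
t 0.545 n 32 y -0.204615841714768 -0.18243937610561872 mid -0.19352760891019335 z 0.24505834538028315
t 0.565 n 17 y -0.20391898184789492 -0.17955484506842828 mid -0.1917369134581616 z 0.24488348568568963
  flat x 0.4852628672128425 0.5772622058888972
  tip [ 0.5126 -0.1974  0.2519] [ 0.4577 -0.2057  0.2491] [ 0.5735 -0.1817  0.2609]
  post/arm end [ 0.5903 -0.1903  0.2354] [ 0.6175 -0.1796  0.2519]
  z~.239 pts [0.4976 0.5008 0.51   0.516  0.5192 0.5284 0.5314 0.5376 0.5437 0.5499
 0.5559 0.5686 0.5716 0.5808]
groove top [ 0.5321 -0.2006  0.242 ] scene [ 0.5255 -0.1938  0.242 ] tip t [ 0.4622 -0.1994  0.253 ] tip s [ 0.4677 -0.1952  0.253 ]
```

Cross-checks: wheel top z is 0.250–0.255 (0.250 expected) and the width is 0.22 (expected 0.224). The saddle top is at 0.245 and the groove is near x≈0.529.

Plan:
- **Wheel:** grasp at (0.574, 0.200), yaw 8.8°.
- **Hook:** yaw ≈3.8°, tip at (0.464, −0.198).

First I'll move up and over the wheel.

{"method": "servo_tool", "body": {"commands": [[0, 0, 0, 0, 0, 0.04, 1], [0, 0, 0, 0, 0, 0.04, 1], [0, 0, 0, 0, 0, 0.04, 1], [0, 0, -0.051, 0.025, -0.03, 0.03, 1], [0, 0, -0.051, 0.025, -0.03, 0, 1], [0, 0, -0.051, 0.025, -0.03, 0, 1], [0, 0, -0.051, 0.025, -0.03, 0, 1], [0, 0, -0.051, 0.025, -0.03, 0, 1]]}}

```text
time_s: 1.1
position: [0.4002, 0.4101, 0.3719]
eef_rot: [0.0, -0.349, 0.937, 0.0]
ft_force: [-0.0, -0.6, 0.6]
grip_width: 0.999
```

{"method": "servo_tool", "body": {"commands": [[0, 0, -0.051, 0.025, -0.03, 0, 1], [0, 0, -0.051, 0.025, -0.03, 0, 1], [0, 0, -0.051, 0.025, -0.03, 0, 1], [0, 0, -0.051, 0.025, -0.03, 0, 1], [0, 0, -0.051, 0.025, -0.03, 0, 1], [0, 0, -0.051, 0.025, -0.03, -0.01, 1], [0, 0, -0.051, 0.025, -0.03, -0.02, 1], [0, 0, 0, 0, 0, 0, 1]]}}

```text
time_s: 1.9
position: [0.5753, 0.1979, 0.3379]
eef_rot: [-0.003, -0.074, 0.997, -0.001]
ft_force: [-0.3, 0.1, -0.7]
grip_width: 0.997
```

Run:
```python
from h import *
a=shot('scene'); b=shot('top')
s=cv2.resize(a['image'][130:290,225:365],None,fx=3.5,fy=3.5,interpolation=cv2.INTER_CUBIC)
t=cv2.resize(b['image'][165:265,195:285],None,fx=3.2,fy=3.2,interpolation=cv2.INTER_CUBIC)
o=np.zeros((560,790,3),np.uint8); o[:s.shape[0],:s.shape[1]]=s; o[:t.shape[0],495:495+t.shape[1]]=t
cv2.imwrite('pics/ap.png',o[:,:,::-1])
W=pts(a); m=(np.abs(W[...,0]-.573)<.03)&(np.abs(W[...,1]-.2)<.13)&(W[...,2]>.13)&(W[...,2]<.27)
P=W[m]; print(len(P), env.get_state()['position'], np.linalg.lstsq(np.c_[P[:,1:],np.ones(len(P))],P[:,0],rcond=None)[0])
```

```text
1294 [0.5747862  0.2005964  0.34098676] [-0.15770644 -0.01372955  0.61393202]
```

View pics/ap.png

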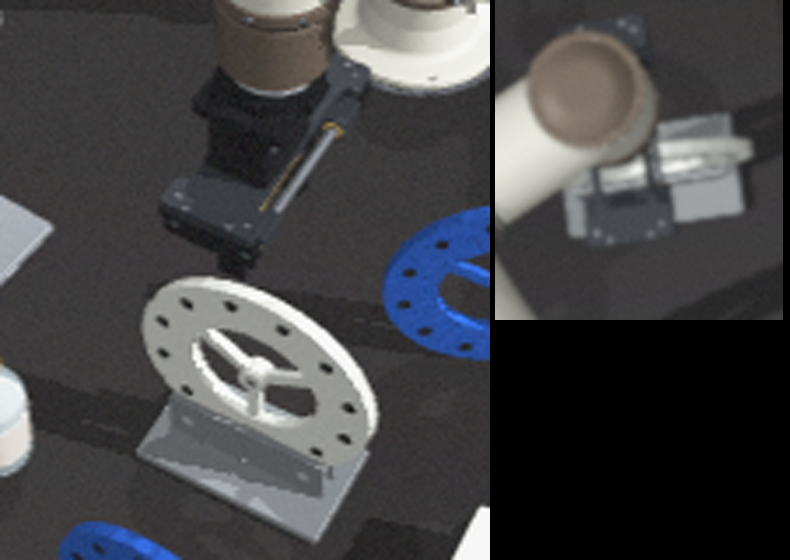

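The crop shows the white wheel at (260,370) with the gripper centred over its rim top and fingers straddling the plane. Descend and grip.

{"method": "servo_tool", "body": {"commands": [[0, 0, 0.003, 0, 0, -0.03, 1], [0, 0, 0, 0, 0, -0.03, 1], [0, 0, 0, 0, 0, -0.02, 1], [0, 0, 0, 0, 0, -0.012, 1], [0, 0, 0, 0, 0, 0, 1], [0, 0, 0, 0, 0, 0, -1], [0, 0, 0, 0, 0, 0, -1], [0, 0, 0, 0, 0, 0, -1]]}}

```text
time_s: 2.8
position: [0.575, 0.2018, 0.2511]
eef_rot: [0.001, -0.08, 0.997, 0.001]
ft_force: [1.0, -0.0, 0.5]
grip_width: 0.81
```

{"method": "servo_tool", "body": {"commands": [[0, 0, 0, 0, 0, 0, -1], [0, 0, 0, 0, 0, 0, -1], [0, 0, 0, 0, 0, 0, -1], [0, 0, 0, 0, 0, 0, -1], [0, 0, 0, 0, 0, 0, -1], [0, 0, 0, 0, 0, 0, -1]]}}

```text
time_s: 3.4
position: [0.5745, 0.2014, 0.2497]
eef_rot: [-0.0, -0.08, 0.997, -0.0]
ft_force: [0.1, 0.5, -0.5]
grip_width: 0.263
```

{"method": "servo_tool", "body": {"commands": [[0, 0, 0, 0, 0, 0, -1], [0, 0, 0, 0, 0, 0, -1], [0, 0, 0, 0, 0, 0, -1], [0, 0, 0, 0, 0, 0, -1], [0, 0, 0, 0, 0, 0, -1], [0, 0, 0, 0, 0, 0, -1]]}}

```text
time_s: 4.0
position: [0.5745, 0.2015, 0.2498]
eef_rot: [-0.0, -0.08, 0.997, -0.0]
ft_force: [0.5, 0.2, -0.7]
grip_width: 0.006
```

The fingers shut to 0.006 where about 0.14 was expected, so there's no wheel between them. Looking before I move.

Run:
```python
from h import *
a=shot('scene'); b=shot('top')
s=cv2.resize(a['image'][150:290,235:355],None,fx=4,fy=4,interpolation=cv2.INTER_CUBIC)
t=cv2.resize(b['image'][165:265,195:285],None,fx=3.2,fy=3.2,interpolation=cv2.INTER_CUBIC)
o=np.zeros((560,790,3),np.uint8); o[:s.shape[0],:s.shape[1]]=s; o[:t.shape[0],495:495+t.shape[1]]=t
cv2.imwrite('pics/g.png',o[:,:,::-1])
st=env.get_state(); print(st['grip_width'],st['position'],st['ft_force'])
```

```text
0.00026661472296598334 [0.57450936 0.20147933 0.24975239] [-0.72103285  0.00325961  0.15747709]
```

View pics/g.png

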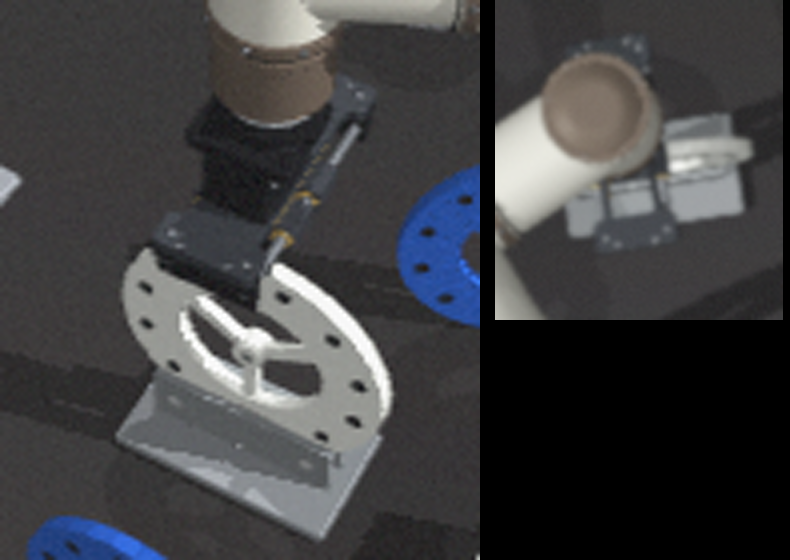

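The picture shows the jaws straddling the rim, which contradicts the width reading. A small test lift, reading force, will settle it.

{"method": "servo_tool", "body": {"commands": [[0, 0, 0, 0, 0, 0.004, -1], [0, 0, 0, 0, 0, 0.004, -1], [0, 0, 0, 0, 0, 0.004, -1], [0, 0, 0, 0, 0, 0, -1], [0, 0, 0, 0, 0, 0, -1], [0, 0, 0, 0, 0, 0, -1]]}}

```text
time_s: 4.7
position: [0.5744, 0.2014, 0.2616]
eef_rot: [-0.0, -0.08, 0.997, -0.0]
ft_force: [0.4, -0.8, -0.1]
grip_width: 0.003
```

Run:
```python
from h import *
np.set_printoptions(suppress=True,precision=4)
a=shot('scene'); s=env.get_state(); print(s['grip_width'],s['position'],s['ft_force'],s['torque'])
W=pts(a)
m=(np.abs(W[...,0]-.573)<.03)&(np.abs(W[...,1]-.2)<.13)&(W[...,2]>.13)&(W[...,2]<.29)&(a['image'].min(2)>120)
P=W[m]; q=P[np.abs(P[:,1]-.13)<.012]; print('rim zmax at y .13 (was ~.235)',q[:,2].max(), 'face', np.linalg.lstsq(np.c_[P[:,1:],np.ones(len(P))],P[:,0],rcond=None)[0])
for y in(.14,.17,.26,.29):
    q=P[np.abs(P[:,1]-y)<.012]; print(y,q[:,2].max() if len(q) else None)
# gripper dark points
m=(np.abs(W[...,0]-.575)<.15)&(np.abs(W[...,1]-.2)<.12)&(W[...,2]>.2)&(W[...,2]<.33)&(a['image'].max(2)<90)
D=W[m]
for z in np.arange(.22,.33,.01):
    q=D[np.abs(D[:,2]-z)<.005]
    if len(q): print(round(z,3),len(q),q.min(0)[:2],q.max(0)[:2])
```

```text
0.001515996822419959 [0.5744 0.2014 0.2616] [ 0.1114  0.3513 -0.3997] [ 0.0429 -0.0148 -0.0089]
rim zmax at y .13 (was ~.235) 0.2062379052924581 face [-0.1604 -0.0103  0.6137]
0.14 0.20695445837962345
0.17 0.21313343641224014
0.26 0.2430499429408326
0.29 0.21902157339126216
0.22 1 [0.5753 0.2256] [0.5753 0.2256]
0.23 6 [0.5754 0.2192] [0.5791 0.2287]
0.24 1 [0.5795 0.2243] [0.5795 0.2243]
0.26 2 [0.5688 0.208 ] [0.5792 0.212 ]
0.27 4 [0.5685 0.2107] [0.5827 0.2138]
0.29 1 [0.5844 0.2074] [0.5844 0.2074]
0.3 3 [0.5847 0.2081] [0.5857 0.2112]
0.31 1 [0.5849 0.2107] [0.5849 0.2107]
0.33 1 [0.4869 0.2202] [0.4869 0.2202]
```

Not gripped: no weight on the wrist, and the wheel hasn't moved. I'll raise clear and compare where the fingertips appear with where the TCP reading puts them.

{"method": "servo_tool", "body": {"commands": [[0, 0, 0, 0, 0, 0.03, -1], [0, 0, 0, 0, 0, 0.03, -1], [0, 0, 0, 0, 0, 0.02, -1], [0, 0, 0, 0, 0, 0, -1]]}}

```text
time_s: 5.15
position: [0.5758, 0.2018, 0.3454]
eef_rot: [0.003, -0.08, 0.997, 0.001]
ft_force: [-0.5, 0.1, 0.3]
grip_width: -0.001
```

Run:
```python
from h import *
np.set_printoptions(suppress=True,precision=4)
def proj(c,p):
    q=np.linalg.inv(c['T'])@np.r_[p,1]; x,y=q[0]/q[2],q[1]/q[2]; s=1+c['k1']*(x*x+y*y)
    return np.array([c['fx']*x*s+c['cx'],c['fy']*y*s+c['cy']])
a=shot('scene'); b=shot('top'); s=env.get_state(); p=s['position']; print(p,s['eef_rot'])
im=a['image'].copy(); 
s4=cv2.resize(im[120:260,225:365],None,fx=4,fy=4,interpolation=cv2.INTER_CUBIC)
for q,col in((p,(255,0,0)),(p-[0,0,.022],(0,255,0)),([.574,.2,.25],(255,0,255))):
    u=proj(a,q); print(u); cv2.circle(s4,tuple(int(t) for t in (u-[225,120])*4),3,col,-1)
cv2.imwrite('pics/tip.png',s4[:,:,::-1])
W=pts(a); 
m=(np.abs(W[...,0]-.575)<.03)&(np.abs(W[...,1]-.2)<.04)&(W[...,2]>.262)&(W[...,2]<.42)
D=W[m]; print('gripper pts low', D[np.argsort(D[:,2])[:10]])
```

```text
[0.5742 0.2015 0.3413] [-0.0003 -0.0795  0.9968  0.0002]
[301.1182 195.1523]
[300.8104 200.1849]
[299.5246 214.857 ]
gripper pts low [[0.5685 0.21   0.3472]
 [0.5646 0.2104 0.3481]
 [0.5831 0.2107 0.349 ]
 [0.5642 0.2099 0.3515]
 [0.5687 0.2099 0.3516]
 [0.5832 0.214  0.3517]
 [0.5762 0.2121 0.3519]
 [0.5735 0.2101 0.3521]
 [0.5835 0.2108 0.3539]
 [0.5722 0.209  0.3543]]
```

View pics/tip.png

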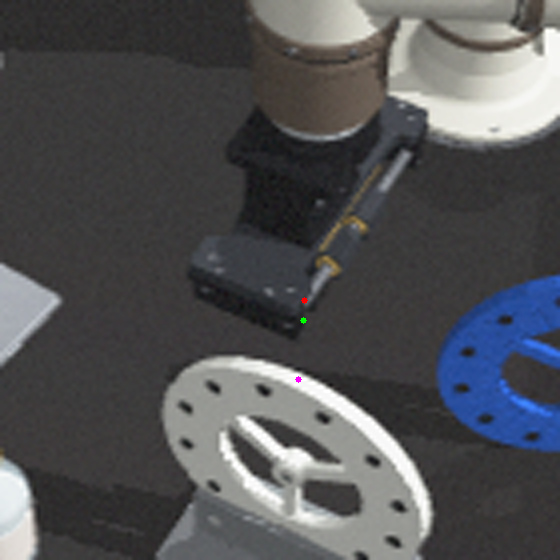

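Run:
```python
from h import *
np.set_printoptions(suppress=True,precision=3,linewidth=200)
a=shot('scene'); W=pts(a)
for v in range(186,208,2):
    print(v,[tuple((W[v,u]*1000).round().astype(int)) if a['z_map'][v,u]>0 else None for u in range(288,310,3)])
```

```text
186 [(np.int64(649), np.int64(212), np.int64(458)), (np.int64(644), np.int64(217), np.int64(456)), (np.int64(639), np.int64(223), np.int64(457)), (np.int64(635), np.int64(229), np.int64(457)), (np.int64(629), np.int64(234), np.int64(454)), (np.int64(602), np.int64(224), np.int64(423)), (np.int64(603), np.int64(234), np.int64(431)), (np.int64(601), np.int64(242), np.int64(434))]
188 [(np.int64(654), np.int64(216), np.int64(457)), (np.int64(646), np.int64(219), np.int64(453)), (np.int64(644), np.int64(227), np.int64(456)), (np.int64(639), np.int64(232), np.int64(456)), (np.int64(636), np.int64(239), np.int64(457)), (np.int64(604), np.int64(226), np.int64(417)), (np.int64(607), np.int64(237), np.int64(429)), (np.int64(602), np.int64(243), np.int64(429))]
190 [(np.int64(658), np.int64(219), np.int64(455)), (np.int64(656), np.int64(226), np.int64(459)), (np.int64(648), np.int64(230), np.int64(455)), (np.int64(643), np.int64(235), np.int64(454)), (np.int64(642), np.int64(243), np.int64(458)), (np.int64(620), np.int64(237), np.int64(433)), (np.int64(611), np.int64(240), np.int64(427)), (np.
[... 2323 characters left out ...]
64(36), np.int64(3)), (np.int64(402), np.int64(43), np.int64(2)), (np.int64(656), np.int64(237), np.int64(413)), (np.int64(654), np.int64(245), np.int64(417)), (np.int64(650), np.int64(251), np.int64(418)), (np.int64(376), np.int64(78), np.int64(3)), (np.int64(363), np.int64(82), np.int64(-6)), (np.int64(364), np.int64(95), np.int64(5))]
206 [(np.int64(415), np.int64(40), np.int64(1)), (np.int64(408), np.int64(48), np.int64(0)), (np.int64(405), np.int64(59), np.int64(6)), (np.int64(397), np.int64(67), np.int64(4)), (np.int64(386), np.int64(72), np.int64(-3)), (np.int64(379), np.int64(81), np.int64(-3)), (np.int64(374), np.int64(90), np.int64(-1)), (np.int64(366), np.int64(97), np.int64(-3))]
```

{"method": "servo_tool", "body": {"commands": [[0, 0, 0, 0, 0, 0, 1], [0, 0, 0, 0, 0, 0, 1], [0, 0, 0, 0, 0, 0, 1], [0, 0, 0, 0, 0, 0, 1], [0, 0, 0, 0, 0, 0, 1], [0, 0, 0, 0, 0, 0, 1], [0, 0, 0, 0, 0, 0, 1], [0, 0, 0, 0, 0, 0, 1]]}}

```text
time_s: 6.1
position: [0.5745, 0.2014, 0.3418]
eef_rot: [0.0, -0.08, 0.997, 0.0]
ft_force: [0.1, -0.6, 0.3]
grip_width: 0.648
```

Run:
```python
from h import *
np.set_printoptions(suppress=True,precision=3,linewidth=200)
a=shot('scene'); W=pts(a); s=env.get_state(); print(s['position'],s['grip_width'])
for v in range(186,214,2):
    print(v,[tuple((W[v,u]*1000).round().astype(int)) if a['z_map'][v,u]>0 else None for u in range(282,312,3)])
```

```text
[0.575 0.201 0.342] 0.6971487015210565
186 [(np.int64(659), np.int64(201), np.int64(459)), (np.int64(652), np.int64(205), np.int64(455)), (np.int64(650), np.int64(213), np.int64(458)), (np.int64(648), np.int64(220), np.int64(462)), (np.int64(641), np.int64(224), np.int64(459)), (np.int64(633), np.int64(228), np.int64(454)), (np.int64(628), np.int64(233), np.int64(454)), (np.int64(614), np.int64(233), np.int64(440)), (np.int64(607), np.int64(237), np.int64(437)), (np.int64(603), np.int64(243), np.int64(437))]
188 [(np.int64(662), np.int64(204), np.int64(456)), (np.int64(658), np.int64(210), np.int64(457)), (np.int64(654), np.int64(216), np.int64(457)), (np.int64(648), np.int64(221), np.int64(456)), (np.int64(643), np.int64(226), np.int64(454)), (np.int64(640), np.int64(233), np.int64(457)), (np.int64(633), np.int64(237), np.int64(453)), (np.int64(614), np.int64(233), np.int64(433)), (np.int64(613), np.int64(241), np.int64(438)), (np.int64(604), np.int64(244), np.int64(431))]
190 [(np.int64(666), np.int64(207), np.int64(454)), (np.int64(663), np.int64(214), np.int64(457)), (np.int64(65
[... 4695 characters left out ...]
, np.int64(0)), (np.int64(407), np.int64(75), np.int64(-2)), (np.int64(404), np.int64(85), np.int64(2)), (np.int64(397), np.int64(93), np.int64(2)), (np.int64(390), np.int64(101), np.int64(1)), (np.int64(383), np.int64(110), np.int64(1))]
212 [(np.int64(587), np.int64(146), np.int64(232)), (np.int64(586), np.int64(157), np.int64(240)), (np.int64(585), np.int64(167), np.int64(248)), (np.int64(581), np.int64(174), np.int64(249)), (np.int64(575), np.int64(181), np.int64(249)), (np.int64(417), np.int64(82), np.int64(1)), (np.int64(409), np.int64(89), np.int64(0)), (np.int64(404), np.int64(99), np.int64(3)), (np.int64(396), np.int64(106), np.int64(0)), (np.int64(393), np.int64(116), np.int64(5))]
```

The camera resolves it. The gripper body's underside is at z≈0.412 and the fingertips at ≈0.342, while the reported TCP height implies 0.389 and 0.319. x and y agree. So the real tool sits about 23–24 mm higher than reported, and the fingers closed above the rim. The wheel itself checks out against its stated sizes, so I trust the camera and will descend that much further, to reported z≈0.226.

{"method": "servo_tool", "body": {"commands": [[0, 0, 0, 0, -0.001, -0.03, 1], [0, 0, 0, 0, 0, -0.03, 1], [0, 0, 0, 0, 0, -0.025, 1], [0, 0, 0, 0, 0, -0.015, 1], [0, 0, 0, 0, 0, -0.01, 1], [0, 0, 0, 0, 0, -0.005, 1], [0, 0, 0, 0, 0, 0, 1], [0, 0, 0, 0, 0, 0, 1]]}}

```text
time_s: 6.95
position: [0.5751, 0.2007, 0.2278]
eef_rot: [0.001, -0.08, 0.997, 0.0]
ft_force: [-0.5, 0.2, 0.2]
grip_width: 1.003
```

Run:
```python
from h import *
np.set_printoptions(suppress=True,precision=4,linewidth=200)
s=env.get_state(); p=s['position']; print(p,s['ft_force'])
a=shot('scene'); W=pts(a)
# vertical-side points of gripper body: lower edge, averaged over columns
m=(W[...,2]>.26)&(W[...,2]<.36)&(np.abs(W[...,0]-.6)<.12)&(np.abs(W[...,1]-.21)<.07)&(a['image'].max(2)<140)
lows=[]
for u in range(255,330):
    v=np.where(m[:,u])[0]
    if len(v): lows.append((u,v.max(),*W[v.max(),u]))
for l in lows: print(l[0],l[1],np.round(l[2:],3))
b=shot('top'); cv2.imwrite('pics/x.png',a['image'][:,:,::-1])
```

```text
[0.5751 0.2007 0.2278] [-0.4557  0.2176  0.156 ]
272 217 [0.673 0.18  0.329]
273 219 [0.668 0.179 0.312]
274 221 [0.667 0.181 0.304]
275 222 [0.664 0.182 0.297]
276 222 [0.666 0.187 0.304]
277 223 [0.665 0.19  0.301]
278 223 [0.663 0.192 0.301]
279 223 [0.662 0.195 0.302]
280 224 [0.663 0.199 0.302]
281 224 [0.663 0.202 0.305]
282 225 [0.663 0.206 0.304]
283 225 [0.664 0.21  0.308]
284 226 [0.66  0.211 0.3  ]
285 226 [0.66  0.213 0.301]
286 227 [0.66  0.217 0.301]
287 227 [0.659 0.22  0.302]
288 228 [0.658 0.222 0.298]
289 228 [0.659 0.226 0.303]
290 228 [0.658 0.229 0.304]
291 229 [0.659 0.233 0.305]
292 229 [0.657 0.235 0.303]
293 230 [0.655 0.237 0.299]
294 230 [0.657 0.241 0.305]
295 231 [0.656 0.245 0.302]
296 231 [0.654 0.246 0.301]
297 231 [0.655 0.25  0.306]
298 230 [0.648 0.248 0.3  ]
299 228 [0.646 0.249 0.308]
300 227 [0.641 0.25  0.309]
301 225 [0.635 0.248 0.309]
302 224 [0.628 0.246 0.304]
303 222 [0.623 0.246 0.309]
304 221 [0.618 0.246 0.307]
305 215 [0.604 0.239 0.314]
306 213 [0.598 0.237 0.315]
307 209 [0.587 0.232 0.317]
308 210 [0.586 0.235 0.315]
309 206 [0.575 0.23  0.317]
310 207 [0.572 0.231 0.31 ]
311 203 [0.563 0.228 0.316]
312 204 [0.563 0.232 0.315]
313 200 [0.553 0.227 0.319]
314 201 [0.553 0.231 0.317]
315 196 [0.535 0.222 0.315]
316 198 [0.537 0.227 0.313]
317 194 [0.528 0.223 0.318]
318 196 [0.524 0.225 0.307]
319 196 [0.518 0.224 0.3  ]
320 196 [0.521 0.229 0.307]
321 195 [0.514 0.228 0.304]
322 193 [0.508 0.227 0.306]
323 192 [0.501 0.226 0.304]
324 190 [0.495 0.225 0.306]
325 189 [0.49  0.225 0.305]
326 185 [0.484 0.223 0.316]
327 181 [0.48  0.222 0.329]
```

Body underside at ≈0.300 puts the tips at ≈0.230, about 20 mm of engagement. I'll go 2 mm lower and close.

{"method": "servo_tool", "body": {"commands": [[0, 0, 0, 0, 0, -0.002, 1], [0, 0, 0, 0, 0, 0, -1], [0, 0, 0, 0, 0, 0, -1], [0, 0, 0, 0, 0, 0, -1], [0, 0, 0, 0, 0, 0, -1], [0, 0, 0, 0, 0, 0, -1], [0, 0, 0, 0, 0, 0, -1], [0, 0, 0, 0, 0, 0, -1]]}}

```text
time_s: 7.85
position: [0.5745, 0.2005, 0.2247]
eef_rot: [-0.0, -0.08, 0.997, -0.0]
ft_force: [0.4, -0.1, 0.2]
grip_width: 0.451
```

{"method": "servo_tool", "body": {"commands": [[0, 0, 0, 0, 0, 0, -1], [0, 0, 0, 0, 0, 0, -1], [0, 0, 0, 0, 0, 0, -1], [0, 0, 0, 0, 0, 0, -1], [0, 0, 0, 0, 0, 0, -1], [0, 0, 0, 0, 0, 0, -1], [0, 0, 0, 0, 0, 0, -1]]}}

```text
time_s: 8.55
position: [0.5746, 0.2005, 0.2248]
eef_rot: [0.0, -0.08, 0.997, 0.0]
ft_force: [0.9, -0.2, -0.1]
grip_width: 0.136
```

Width 0.136 × 87 mm = 11.8 mm, which matches the rim. While gripped, wheel top = reported z + 0.025. Lift.

{"method": "servo_tool", "body": {"commands": [[0, 0, 0, 0, 0, 0.005, -1], [0, 0, 0, 0, 0, 0.01, -1], [0, 0, 0, 0, 0, 0.015, -1], [0, 0, 0, 0, 0, 0.02, -1], [0, 0, 0, 0, 0, 0.02, -1], [0, 0, 0, 0, 0, 0.02, -1], [0, 0, 0, 0, 0, 0.01, -1], [0, 0, 0, 0, 0, 0, -1]]}}

```text
time_s: 9.35
position: [0.5749, 0.2007, 0.3265]
eef_rot: [0.001, -0.08, 0.997, 0.001]
ft_force: [0.7, -0.5, -3.6]
grip_width: 0.136
```

```bash
cat > w.py <<'E'
from h import *
np.set_printoptions(suppress=True,precision=4,linewidth=200)
s=env.get_state(); p=s['position']; a=shot('scene'); b=shot('top'); 
print(s['time_s'],p,s['ft_force'],s['torque'],s['grip_width'])
q=s['eef_rot']; print('tool yaw',(np.degrees(2*np.arctan2(q[2],q[1]))+180)%180)
hold=p+[0,0,.0253]
# face fit in frame about the wheel centre (white pixels)
for n,c in(('s',a),('t',b)):
    W=pts(c); C=hold-[0,0,.112]
    m=(np.abs(W[...,0]-C[0])<.045)&(np.abs(W[...,1]-C[1])<.13)&(np.abs(W[...,2]-C[2])<.13)&(c['image'].min(2)>110)&(W[...,2]<hold[2]-.02)&(np.ptp(c['image'].astype(int),axis=2)<40)
    P=W[m]; A=np.c_[P[:,1:]-C[1:],np.ones(len(P))]; k=np.ones(len(P),bool)
    for _ in range(8):
        co=np.linalg.lstsq(A[k],P[k,0],rcond=None)[0]; r=P[:,0]-A@co; k=np.abs(r)<.005
    K=P[k]; print(n,k.sum(),'yaw',np.degrees(np.arctan(-co[0])),'tilt deg',np.degrees(np.arctan(co[1])),'face x at C',co[2],'C exp',C,'y ext',K[:,1].min(),K[:,1].max(),'z ext',K[:,2].min(),K[:,2].max())
E
python3 w.py
```

```text
9.35 [0.5749 0.2007 0.3265] [ 0.7415 -0.4622 -3.6216] [ 0.1296 -0.0834  0.0518] 0.1359336003402167
tool yaw 9.138004792761535
s 1553 yaw 9.0222820084303 tilt deg -0.27667060584286407 face x at C 0.5808357855807369 C exp [0.5749 0.2007 0.2398] y ext 0.0899542342354035 0.31083504355799185 z ext 0.12867734075679893 0.3315966683135181
t 167 yaw 8.177509122917218 tilt deg 0.5249761028904878 face x at C 0.5688024630416307 C exp [0.5749 0.2007 0.2398] y ext 0.08979183559343083 0.17315306315200732 z ext 0.13763885609976012 0.3315716017454793
```

Wheel held: wrist about −3.7 N, upright, yaw matches. Transit in −y and −x, keeping clear of the tip, then stop in front of it.

{"method": "servo_tool", "body": {"commands": [[0, 0, -0.007, -0.01, -0.013, 0, -1], [0, 0, -0.007, -0.02, -0.026, 0, -1], [0, 0, -0.007, -0.02, -0.026, 0, -1], [0, 0, -0.007, -0.02, -0.026, 0, -1], [0, 0, -0.007, -0.02, -0.026, 0, -1], [0, 0, -0.007, -0.02, -0.026, 0, -1], [0, 0, -0.007, -0.02, -0.026, 0, -1], [0, 0, -0.007, -0.02, -0.026, 0, -1]]}}

```text
time_s: 10.25
position: [0.4227, 0.0043, 0.3234]
eef_rot: [-0.001, -0.036, 0.999, -0.0]
ft_force: [0.8, -0.3, -4.2]
grip_width: 0.139
```

{"method": "servo_tool", "body": {"commands": [[0, 0, 0, -0.004, -0.03, 0, -1], [0, 0, 0, 0, -0.03, 0, -1], [0, 0, 0, 0, -0.03, 0, -1], [0, 0, 0, 0, -0.03, 0, -1], [0, 0, 0, 0, -0.03, 0, -1], [0, 0, 0, 0, -0.03, 0, -1], [0, 0, 0, 0, -0.02, 0, -1], [0, 0, 0, 0, -0.008, 0, -1]]}}

```text
time_s: 11.05
position: [0.4196, -0.2038, 0.3232]
eef_rot: [-0.002, -0.035, 0.999, 0.0]
ft_force: [-0.6, -0.9, -5.1]
grip_width: 0.138
```

{"method": "servo_tool", "body": {"commands": [[0, 0, 0, 0, 0, -0.015, -1], [0, 0, 0, 0, 0, -0.015, -1], [0, 0, 0, 0, 0, -0.01, -1], [0, 0, 0, 0, 0, 0, -1], [0, 0, 0, 0, 0, 0, -1]]}}

```text
time_s: 11.55
position: [0.4207, -0.2024, 0.2849]
eef_rot: [-0.0, -0.036, 0.999, -0.0]
ft_force: [-0.1, 0.1, -3.4]
grip_width: 0.133
```

```bash
python3 w.py
python3 - <<'E'
from h import *
a=shot('scene'); b=shot('top')
s=cv2.resize(a['image'][100:230,150:260],None,fx=4.2,fy=4.2,interpolation=cv2.INTER_CUBIC)
t=cv2.resize(b['image'][185:295,325:405],None,fx=4,fy=4,interpolation=cv2.INTER_CUBIC)
o=np.zeros((550,800,3),np.uint8); o[:s.shape[0],:s.shape[1]]=s; o[:t.shape[0],475:475+t.shape[1]]=t
cv2.imwrite('pics/pre.png',o[:,:,::-1])
E
```

```text
11.55 [ 0.4207 -0.2024  0.2849] [-0.1139  0.132  -3.37  ] [ 0.0226 -0.0513 -0.0323] 0.13343037101176658
tool yaw 4.134722418022989
s 1095 yaw 4.118268330836327 tilt deg -0.03868625983535281 face x at C 0.42668280161532546 C exp [ 0.4207 -0.2024  0.1982] y ext -0.315541259879068 -0.09090874533641846 z ext 0.08544071400192221 0.28983057296873027Traceback (most recent call last):
  File "w.py", line 14, in <module>
    K=P[k]; print(n,k.sum(),'yaw',np.degrees(np.arctan(-co[0])),'tilt deg',np.degrees(np.arctan(co[1])),'face x at C',co[2],'C exp',C,'y ext',K[:,1].min(),K[:,1].max(),'z ext',K[:,2].min(),K[:,2].max())
                                                                                                                                              ~~~~~~~~~~^^
    return umr_minimum(a, axis, None, out, keepdims, initial, where)
ValueError: zero-size array to reduction operation minimum which has no identity
```

View pics/pre.png

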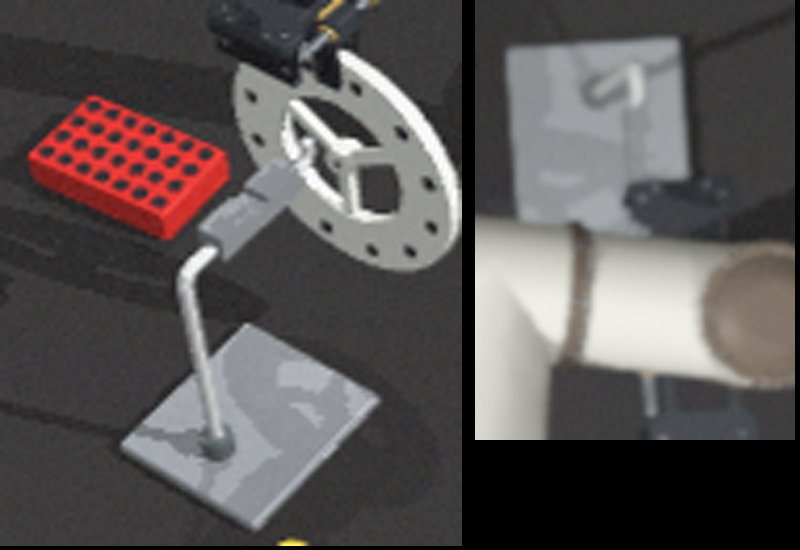

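Picture: wheel upright in front of the tip (tip at crop 305,150, inside the upper part of the wheel's opening), yaw 4.1°. The inner rim is at z≈0.260, 7 mm over the tip, and the hub top is at 0.211, 10 mm under the saddle. Advance over the tip to the flat at x≈0.50.

{"method": "servo_tool", "body": {"commands": [[0, 0, 0, 0.01, 0.0007, 0, -1], [0, 0, 0, 0.01, 0.0007, 0, -1], [0, 0, 0, 0.01, 0.0007, 0, -1], [0, 0, 0, 0.01, 0.0007, 0, -1], [0, 0, 0, 0, 0, 0, -1]]}}

```text
time_s: 12.25
position: [0.4622, -0.1996, 0.2843]
eef_rot: [-0.0, -0.036, 0.999, -0.0]
ft_force: [0.2, 0.3, -3.8]
grip_width: 0.136
```

{"method": "servo_tool", "body": {"commands": [[0, 0, 0, 0.01, 0.0007, 0, -1], [0, 0, 0, 0.01, 0.0007, 0, -1], [0, 0, 0, 0.01, 0.0007, 0, -1], [0, 0, 0, 0.01, 0.0007, 0, -1], [0, 0, 0, 0, 0, 0, -1], [0, 0, 0, 0, 0, 0, -1]]}}

```text
time_s: 12.85
position: [0.5005, -0.1969, 0.2844]
eef_rot: [-0.001, -0.036, 0.999, 0.0]
ft_force: [0.4, 0.6, -3.3]
grip_width: 0.139
```

```bash
python3 w.py 2>&1 | grep -v Err | head -4
```

```text
12.85 [ 0.5005 -0.1969  0.2844] [ 0.3514  0.6325 -3.3166] [ 0.0552 -0.0451  0.039 ] 0.13886446286414975
tool yaw 4.09419652710767
s 1012 yaw 3.9809542822579997 tilt deg -0.011855898131262182 face x at C 0.5063927593666468 C exp [ 0.5005 -0.1969  0.1977] y ext -0.309212702234015 -0.08499404736531058 z ext 0.08547608025826636 0.28967166405062494
Traceback (most recent call last):
```

Now lower gently until the flat takes a newton or so.

{"method": "servo_tool", "body": {"commands": [[0, 0, 0, 0, 0, -0.005, -1], [0, 0, 0, 0, 0, -0.004, -1], [0, 0, 0, 0, 0, -0.001, -1], [0, 0, 0, 0, 0, 0, -1]]}}

```text
time_s: 13.35
position: [0.5002, -0.1969, 0.2744]
eef_rot: [-0.0, -0.036, 0.999, 0.0]
ft_force: [0.5, -0.2, -3.5]
grip_width: 0.132
```

{"method": "servo_tool", "body": {"commands": [[0, 0, 0, 0, 0, -0.001, -1], [0, 0, 0, 0, 0, 0, -1]]}}

```text
time_s: 13.55
position: [0.5005, -0.1969, 0.2737]
eef_rot: [0.0, -0.036, 0.999, 0.0]
ft_force: [0.2, -0.4, -3.5]
grip_width: 0.137
```

{"method": "servo_tool", "body": {"commands": [[0, 0, 0, 0, 0, -0.001, -1], [0, 0, 0, 0, 0, 0, -1]]}}

```text
time_s: 13.75
position: [0.5005, -0.1969, 0.2726]
eef_rot: [-0.0, -0.036, 0.999, 0.0]
ft_force: [-0.5, 0.2, -2.7]
grip_width: 0.138
```

{"method": "servo_tool", "body": {"commands": [[0, 0, 0, 0, 0, -0.0005, -1], [0, 0, 0, 0, 0, 0, -1]]}}

```text
time_s: 13.95
position: [0.5005, -0.1969, 0.2722]
eef_rot: [-0.0, -0.036, 0.999, 0.0]
ft_force: [-0.7, 0.4, -3.8]
grip_width: 0.134
```

{"method": "servo_tool", "body": {"commands": [[0, 0, 0, 0, 0, -0.0005, -1], [0, 0, 0, 0, 0, 0, -1]]}}

```text
time_s: 14.15
position: [0.5005, -0.1969, 0.2717]
eef_rot: [-0.0, -0.036, 0.999, 0.0]
ft_force: [-0.5, -0.3, -3.6]
grip_width: 0.138
```

{"method": "servo_tool", "body": {"commands": [[0, 0, 0, 0, 0, -0.0005, -1], [0, 0, 0, 0, 0, 0, -1]]}}

```text
time_s: 14.35
position: [0.5006, -0.197, 0.2714]
eef_rot: [0.0, -0.036, 0.999, -0.0]
ft_force: [0.0, 1.1, -2.7]
grip_width: 0.137
```

{"method": "servo_tool", "body": {"commands": [[0, 0, 0, 0, 0, -0.0005, -1], [0, 0, 0, 0, 0, 0, -1]]}}

```text
time_s: 14.55
position: [0.5006, -0.197, 0.2712]
eef_rot: [0.0, -0.036, 0.999, -0.0]
ft_force: [-1.0, 1.7, -1.8]
grip_width: 0.139
```

{"method": "servo_tool", "body": {"commands": [[0, 0, 0, 0, 0, -0.0003, -1], [0, 0, 0, 0, 0, 0, -1]]}}

```text
time_s: 14.75
position: [0.5006, -0.197, 0.2711]
eef_rot: [0.0, -0.036, 0.999, -0.0]
ft_force: [-0.9, 0.2, 0.1]
grip_width: 0.136
```

{"method": "servo_tool", "body": {"commands": [[0, 0, 0, 0, 0, 0, -1]]}}

```text
time_s: 14.85
position: [0.5006, -0.197, 0.271]
eef_rot: [0.0, -0.036, 0.999, -0.0]
ft_force: [-0.9, 0.6, 0.5]
grip_width: 0.138
```

{"method": "servo_tool", "body": {"commands": [[0, 0, 0, 0, 0.001, 0, -1], [0, 0, 0, 0, 0, 0, -1]]}}

```text
time_s: 15.05
position: [0.5006, -0.1966, 0.271]
eef_rot: [0.0, -0.036, 0.999, -0.001]
ft_force: [-0.7, -1.6, 1.1]
grip_width: 0.136
```

{"method": "servo_tool", "body": {"commands": [[0, 0, 0, 0, 0, 0, -1]]}}

```text
time_s: 15.15
position: [0.5006, -0.1966, 0.271]
eef_rot: [0.0, -0.036, 0.999, -0.001]
ft_force: [-0.9, -2.4, 1.2]
grip_width: 0.138
```

Contact at reported z≈0.271 (0.271 predicted from the stated sizes), with y well centred. Ease off to about 2 N, then slide along +x.

{"method": "servo_tool", "body": {"commands": [[0, 0, 0, 0, -0.0007, 0.0006, -1], [0, 0, 0, 0, 0, 0, -1], [0, 0, 0, 0, 0, 0, -1]]}}

```text
time_s: 15.45
position: [0.5006, -0.1967, 0.2711]
eef_rot: [0.0, -0.036, 0.999, -0.0]
ft_force: [-1.3, -1.8, 0.4]
grip_width: 0.136
```

{"method": "servo_tool", "body": {"commands": [[0, 0, 0, 0.002, 0.00014, 0, -1], [0, 0, 0, 0.002, 0.00014, 0, -1], [0, 0, 0, 0, 0, 0, -1]]}}

```text
time_s: 15.75
position: [0.5043, -0.1964, 0.271]
eef_rot: [-0.001, -0.036, 0.999, -0.0]
ft_force: [-3.9, -1.4, 2.4]
grip_width: 0.135
```

{"method": "servo_tool", "body": {"commands": [[0, 0, 0, 0.002, 0.00014, 0, -1], [0, 0, 0, 0.002, 0.00014, 0, -1], [0, 0, 0, 0, 0, 0, -1]]}}

```text
time_s: 16.05
position: [0.5089, -0.1961, 0.271]
eef_rot: [0.0, -0.036, 0.999, -0.0]
ft_force: [-3.1, -0.9, 3.0]
grip_width: 0.137
```

{"method": "servo_tool", "body": {"commands": [[0, 0, 0, 0, -0.0003, 0.001, -1], [0, 0, 0, 0.002, 0.00014, 0, -1], [0, 0, 0, 0, 0, 0, -1]]}}

```text
time_s: 16.35
position: [0.511, -0.1958, 0.2714]
eef_rot: [0.0, -0.036, 0.999, 0.0]
ft_force: [-0.6, 0.3, -2.9]
grip_width: 0.136
```

{"method": "servo_tool", "body": {"commands": [[0, 0, 0, 0.002, 0.00014, 0, -1], [0, 0, 0, 0.001, 7e-05, 0, -1], [0, 0, 0, 0, 0, 0, -1]]}}

```text
time_s: 16.65
position: [0.5139, -0.1957, 0.2715]
eef_rot: [-0.0, -0.036, 0.999, 0.0]
ft_force: [0.6, -0.9, -3.6]
grip_width: 0.135
```

{"method": "servo_tool", "body": {"commands": [[0, 0, 0, 0.002, 0.00014, 0, -1], [0, 0, 0, 0.001, 7e-05, 0, -1], [0, 0, 0, 0, 0, 0, -1]]}}

```text
time_s: 16.95
position: [0.5167, -0.1957, 0.2719]
eef_rot: [0.0, -0.036, 0.999, 0.0]
ft_force: [0.1, -0.2, -3.9]
grip_width: 0.134
```

{"method": "servo_tool", "body": {"commands": [[0, 0, 0, 0, 0, -0.0006, -1], [0, 0, 0, 0, 0, 0, -1], [0, 0, 0, 0, 0, 0, -1]]}}

```text
time_s: 17.25
position: [0.5165, -0.1958, 0.2715]
eef_rot: [0.0, -0.036, 0.999, 0.0]
ft_force: [-0.1, 0.3, -3.8]
grip_width: 0.137
```

{"method": "servo_tool", "body": {"commands": [[0, 0, 0, 0.002, 0.00014, -0.0003, -1], [0, 0, 0, 0.001, 7e-05, 0, -1], [0, 0, 0, 0, 0, 0, -1]]}}

```text
time_s: 17.55
position: [0.5197, -0.1957, 0.2713]
eef_rot: [0.0, -0.036, 0.999, -0.0]
ft_force: [-0.9, -0.2, -3.0]
grip_width: 0.137
```

{"method": "servo_tool", "body": {"commands": [[0, 0, 0, 0.001, 7e-05, 0, -1], [0, 0, 0, 0.001, 7e-05, 0, -1], [0, 0, 0, 0, 0, 0, -1]]}}

```text
time_s: 17.85
position: [0.5217, -0.1955, 0.2713]
eef_rot: [0.0, -0.036, 0.999, -0.0]
ft_force: [-0.3, -0.6, -1.4]
grip_width: 0.137
```

Light contact (~2 N). Continuing in 1 mm steps.

{"method": "servo_tool", "body": {"commands": [[0, 0, 0, 0.001, 7e-05, 0, -1], [0, 0, 0, 0.001, 7e-05, 0, -1], [0, 0, 0, 0, 0, 0, -1]]}}

```text
time_s: 18.15
position: [0.5237, -0.1953, 0.2712]
eef_rot: [0.0, -0.036, 0.999, -0.0]
ft_force: [-1.0, -0.4, -1.3]
grip_width: 0.137
```

{"method": "servo_tool", "body": {"commands": [[0, 0, 0, 0.001, 7e-05, 0, -1], [0, 0, 0, 0.001, 7e-05, 0, -1], [0, 0, 0, 0, 0, 0, -1]]}}

```text
time_s: 18.45
position: [0.5257, -0.1952, 0.2712]
eef_rot: [0.0, -0.036, 0.999, -0.0]
ft_force: [0.0, -0.7, -1.4]
grip_width: 0.135
```

{"method": "servo_tool", "body": {"commands": [[0, 0, 0, 0.001, 7e-05, 0, -1], [0, 0, 0, 0.001, 7e-05, 0, -1], [0, 0, 0, 0, 0, 0, -1]]}}

```text
time_s: 18.75
position: [0.5277, -0.195, 0.2711]
eef_rot: [0.0, -0.036, 0.999, -0.0]
ft_force: [-0.2, 0.3, -1.7]
grip_width: 0.135
```

{"method": "servo_tool", "body": {"commands": [[0, 0, 0, 0.001, 7e-05, 0, -1], [0, 0, 0, 0, 0, 0, -1], [0, 0, 0, 0, 0, 0, -1]]}}

```text
time_s: 19.05
position: [0.5287, -0.1949, 0.2711]
eef_rot: [0.0, -0.036, 0.999, 0.0]
ft_force: [0.5, -1.0, -1.8]
grip_width: 0.137
```

{"method": "servo_tool", "body": {"commands": [[0, 0, 0, 0.001, 7e-05, 0, -1], [0, 0, 0, 0, 0, 0, -1], [0, 0, 0, 0, 0, 0, -1]]}}

```text
time_s: 19.35
position: [0.5296, -0.1949, 0.2711]
eef_rot: [0.0, -0.036, 0.999, 0.0]
ft_force: [0.1, -0.2, -2.4]
grip_width: 0.138
```

{"method": "servo_tool", "body": {"commands": [[0, 0, 0, 0.001, 7e-05, 0, -1], [0, 0, 0, 0, 0, 0, -1], [0, 0, 0, 0, 0, 0, -1]]}}

```text
time_s: 19.65
position: [0.5306, -0.1948, 0.2711]
eef_rot: [0.0, -0.036, 0.999, 0.0]
ft_force: [0.9, -0.3, -4.0]
grip_width: 0.13
```

Contact vanished at x≈0.5305, which is the groove edge; the top view's estimate of its centre was 0.532. Another 1.5 mm on, then lower.

{"method": "servo_tool", "body": {"commands": [[0, 0, 0, 0.0015, 0.0001, 0, -1], [0, 0, 0, 0, 0, -0.001, -1], [0, 0, 0, 0, 0, -0.0005, -1], [0, 0, 0, 0, 0, 0, -1]]}}

```text
time_s: 20.05
position: [0.532, -0.1946, 0.2693]
eef_rot: [-0.0, -0.036, 0.999, 0.0]
ft_force: [0.3, -0.1, -3.3]
grip_width: 0.133
```

{"method": "servo_tool", "body": {"commands": [[0, 0, 0, 0, 0, -0.001, -1], [0, 0, 0, 0, 0, 0, -1]]}}

```text
time_s: 20.25
position: [0.532, -0.1947, 0.2685]
eef_rot: [-0.0, -0.036, 0.999, 0.0]
ft_force: [0.3, 0.1, -3.6]
grip_width: 0.132
```

It is dropping into the groove freely. The floor should be at reported z≈0.265.

{"method": "servo_tool", "body": {"commands": [[0, 0, 0, 0, 0, -0.001, -1], [0, 0, 0, 0, 0, -0.001, -1], [0, 0, 0, 0, 0, 0, -1]]}}

```text
time_s: 20.55
position: [0.532, -0.1947, 0.2665]
eef_rot: [-0.0, -0.036, 0.999, 0.0]
ft_force: [0.4, 0.1, -3.9]
grip_width: 0.135
```

{"method": "servo_tool", "body": {"commands": [[0, 0, 0, 0, 0, -0.0007, -1], [0, 0, 0, 0, 0, 0, -1]]}}

```text
time_s: 20.75
position: [0.532, -0.1947, 0.2658]
eef_rot: [-0.0, -0.036, 0.999, 0.0]
ft_force: [-0.7, 0.2, -3.8]
grip_width: 0.136
```

{"method": "servo_tool", "body": {"commands": [[0, 0, 0, 0, 0, -0.0006, -1], [0, 0, 0, 0, 0, 0, -1]]}}

```text
time_s: 20.95
position: [0.532, -0.1948, 0.2654]
eef_rot: [0.0, -0.036, 0.999, -0.0]
ft_force: [-0.4, -0.8, -3.3]
grip_width: 0.133
```

{"method": "servo_tool", "body": {"commands": [[0, 0, 0, 0, 0, -0.0005, -1], [0, 0, 0, 0, 0, 0, -1], [0, 0, 0, 0, 0, 0, -1]]}}

```text
time_s: 21.25
position: [0.5321, -0.1948, 0.2652]
eef_rot: [0.0, -0.036, 0.999, -0.0]
ft_force: [-0.4, 0.7, -0.7]
grip_width: 0.138
```

{"method": "servo_tool", "body": {"commands": [[0, 0, 0, 0, 0, -0.0004, -1], [0, 0, 0, 0, 0, 0, -1], [0, 0, 0, 0, 0, 0, -1]]}}

```text
time_s: 21.55
position: [0.5321, -0.1948, 0.2651]
eef_rot: [0.0, -0.036, 0.999, -0.0]
ft_force: [-0.9, 1.2, 2.2]
grip_width: 0.132
```

Floor felt at 0.2652, 6 mm below the flat, so the rim is fully in. The hook now carries the weight while I still hold. Trim to about zero wrist load, then release.

{"method": "servo_tool", "body": {"commands": [[0, 0, 0, 0, 0, 0.0003, -1], [0, 0, 0, 0, 0, 0, -1], [0, 0, 0, 0, 0, 0, -1], [0, 0, 0, 0, 0, 0, -1]]}}

```text
time_s: 21.95
position: [0.5321, -0.1948, 0.2651]
eef_rot: [0.0, -0.036, 0.999, -0.0]
ft_force: [-0.5, 1.5, 2.0]
grip_width: 0.135
```

{"method": "servo_tool", "body": {"commands": [[0, 0, 0, 0, 0, 0, -0.6], [0, 0, 0, 0, 0, 0, -0.5], [0, 0, 0, 0, 0, 0, -0.4], [0, 0, 0, 0, 0, 0, -0.3], [0, 0, 0, 0, 0, 0, -0.2], [0, 0, 0, 0, 0, 0, -0.2], [0, 0, 0, 0, 0, 0, -0.2]]}}

```text
time_s: 22.65
position: [0.532, -0.1948, 0.2647]
eef_rot: [0.0, -0.036, 0.999, -0.0]
ft_force: [0.7, 0.4, 0.2]
grip_width: 0.395
```

```bash
python3 w.py 2>&1 | grep -v Err | head -3;  python3 - <<'E'
from h import *
a=shot('scene')
s=cv2.resize(a['image'][100:230,150:270],None,fx=4.2,fy=4.2,interpolation=cv2.INTER_CUBIC)
cv2.imwrite('pics/rel.png',s[:,:,::-1])
E
```

```text
22.65 [ 0.532  -0.1948  0.2647] [0.7241 0.4119 0.1673] [ 0.0648 -0.0958 -0.0113] 0.39498008285397135
tool yaw 4.091114961061805
s 987 yaw 4.071820836407608 tilt deg -0.12893632587370094 face x at C 0.5380872093251036 C exp [ 0.532  -0.1948  0.178 ] y ext -0.3092293320138805 -0.08431372800089953 z ext 0.06594854197348177 0.270014348727045
```

View pics/rel.png

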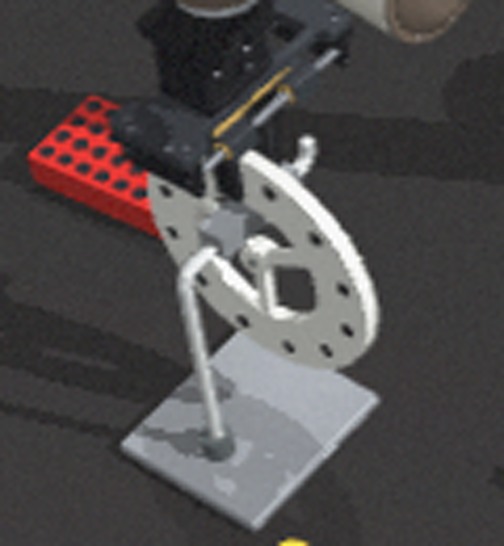

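The wheel hangs in the saddle with the fingers open. The saddle end shows at (228,228), the tip at (305,150), and the wheel is upright with its bottom at z≈0.066 (0.065 expected). Retreat straight up slowly.

{"method": "servo_tool", "body": {"commands": [[0, 0, 0, 0, 0, 0.005, -0.2], [0, 0, 0, 0, 0, 0.01, -0.2], [0, 0, 0, 0, 0, 0.02, -0.2], [0, 0, 0, 0, 0, 0.03, -0.2], [0, 0, 0, 0, 0, 0.03, -0.2], [0, 0, 0, 0, 0, 0.03, -0.2], [0, 0, 0, 0, 0, 0.01, -0.2], [0, 0, 0, 0, 0, 0, -0.2]]}}

```text
time_s: 23.6
position: [0.5325, -0.1948, 0.4018]
eef_rot: [0.002, -0.036, 0.999, -0.0]
ft_force: [-0.4, 0.0, 0.5]
grip_width: 0.4
```

{"method": "servo_tool", "body": {"commands": [[0, 0, 0, -0.02, 0, 0, -0.2], [0, 0, 0, -0.03, 0, 0, -0.2], [0, 0, 0, -0.03, 0, 0, -0.2], [0, 0, 0, -0.03, 0, 0, -0.2], [0, 0, 0, -0.01, 0, 0, -0.2], [0, 0, 0, 0, 0, 0, -0.2], [0, 0, 0, 0, 0, 0, -0.2], [0, 0, 0, 0, 0, 0, -0.2]]}}

```text
time_s: 24.4
position: [0.4129, -0.1946, 0.3989]
eef_rot: [-0.001, -0.036, 0.999, 0.0]
ft_force: [-0.1, 0.6, -0.3]
grip_width: 0.402
```

Run:
```python
from h import *
np.set_printoptions(suppress=True,precision=4)
print(env.get_state()['position'],env.get_state()['ft_force'])
def meas(c,o=[0]):
    W=pts(c); m=(np.abs(W[...,0]-.535)<.03)&(np.abs(W[...,1]+.195)<.13)&(W[...,2]>.05)&(W[...,2]<.32)&(c['image'].min(2)>130)
    P=W[m]; 
    for _ in range(5):
        A=np.c_[P[:,1]+.195,P[:,2]-.177,np.ones(len(P))]; co=np.linalg.lstsq(A,P[:,0],rcond=None)[0]; P=P[np.abs(P[:,0]-A@co)<.006]
    print(len(P),'yaw',np.degrees(np.arctan(-co[0])),'tilt',np.degrees(np.arctan(co[1])),'x face',co[2],'y',P[:,1].min(),P[:,1].max(),'z',P[:,2].min(),P[:,2].max())
a=shot('scene'); meas(a)
for _ in range(6): a=shot('scene')
meas(a); b=shot('top')
s=cv2.resize(a['image'][100:230,150:270],None,fx=4,fy=4,interpolation=cv2.INTER_CUBIC)
t=cv2.resize(b['image'][185:265,320:395],None,fx=4,fy=4,interpolation=cv2.INTER_CUBIC)
o=np.zeros((520,790,3),np.uint8); o[:,:480]=s; o[:320,485:785]=t
cv2.imwrite('pics/end.png',o[:,:,::-1])
```

```text
[ 0.4129 -0.1946  0.3989] [-0.125   0.6179 -0.2619]
1287 yaw 4.054254927389578 tilt -0.14329797738343325 x face 0.5379229245189316 y -0.3097081025067382 -0.08499170978394555 z 0.062428043880370376 0.29470239706596946
1285 yaw 4.1289616567091745 tilt -0.1056076242014269 x face 0.5380037903221476 y -0.3088992778773315 -0.08368951390559087 z 0.06393638889466757 0.29422243868665965
```

View pics/end.png

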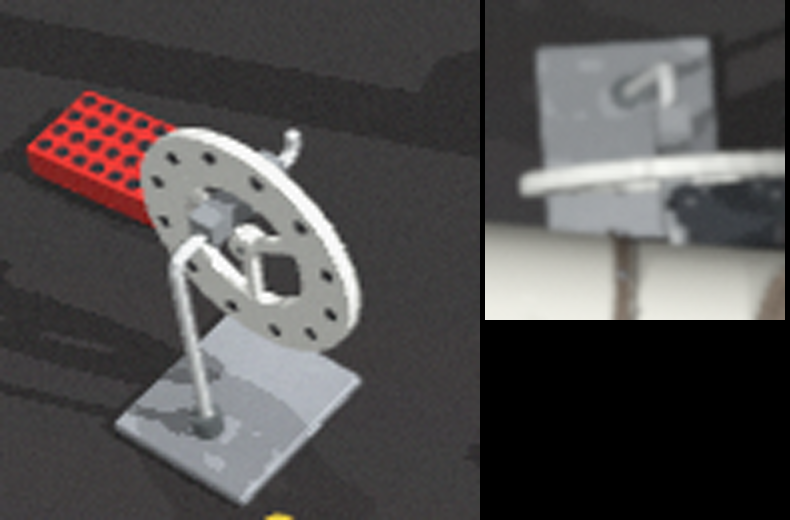

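The wheel hangs still and upright, seated on the saddle at crop (215,212). Two measurements 0.3 s apart agree to about 1 mm, and the gripper is clear. Handing in.

```bash
python3 -c "
from plant import env
print(env.close_job(), env.get_state()['time_s'])"
```

```text
the job is handed in; nothing more can be done
the job is handed in; nothing more can be done
```

The white wheel is hanging still on the J-hook with its rim in the saddle's groove. I handed the job in after about 25 s of robot time.

**How it went:** I gripped the rim by its topmost 20–25 mm or so and lifted it about 100 mm. I passed it over the hook tip, rested it on the saddle's flat at a few newtons (about 7 N at most) and slid it along +x. Contact vanished at x ≈ 0.5305. I then lowered it until the floor took the weight with the gripper still shut, opened the jaws and withdrew.

**Last checks:**
- **Seating:** the groove floor was felt 6 mm below the flat, which is the full groove depth.
- **Position:** the wheel is upright (tilt about 0.1°, yaw about 4.1°, same as the hook). Its bottom is at about 0.064 m (0.065 expected), and two measurements 0.3 s apart agree to about 1 mm.
- **Robot:** the gripper is clear and the wrist force is about zero.

**What disagreed:** the first grasp closed on nothing. The camera showed the fingertips and gripper body about 24 mm higher than the reported TCP height implied. I went by the camera, and the second grasp read 11.8 mm on the 12 mm rim. The wheel did not move in the failed try. The top-view wheel fit after the lift was poor because the arm was in the way, so I relied on the scene camera and the forces felt.

The bottle, tip box and tube block were kept clear of, but I did not measure them again at the end.

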